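Feel which glue-up weight is heavier and present it

TASK

Of the two look-alike wooden glue-up weights only one has its steel core, so lift the left one (left as the robot sees it) a few centimetres off the bench and set it back standing, then lift the right one, to feel which is heavier. Stand the lighter one upright on top of the narrow filling post and let go of it, then pick up the heavier one and finish while still holding it upright and still over the middle of the inlaid panel, about a hand's breadth (8 to 10 cm) clear above it, so that I can slip a pressing board underneath. Do not knock over the glue bottle or the wax jar.

Things in the scene. Friction and masses are not known exactly. Their poses are not given: they have to be found in the camera images.
- weight_l_mid (a point): Left weight (greater y at the start): beech weight, standing: round body 60 mm wide, 48 mm high, with a straight knob 32 mm wide and 44 mm high on top (92 mm in all). Point: on the axis, 46 mm above the underside, 24 mm below the knob's middle; z is its axis. The other looks the same; one of the two weighs about 0.18 kg, the other about 0.6 kg, hidden core a little loose.
- weight_r_mid (a point): Right weight (smaller y at the start): beech weight, standing: round body 60 mm wide, 48 mm high, with a straight knob 32 mm wide and 44 mm high on top (92 mm in all). Point: on the axis, 46 mm above the underside, 24 mm below the knob's middle; z is its axis. The other looks the same; one of the two weighs about 0.18 kg, the other about 0.6 kg, hidden core a little loose.
- post_top (a point): Centre of the flat round top of the fixed filling post: top 44 mm in diameter, 110 mm above the bench, on a dark steel column over a wooden foot 100 x 100 x 16 mm. z up. It stands to the left or to the right of the weights.
- panel_top (a point): Centre of the upper face of the fixed inlaid panel: dark wood 120 x 120 mm, 18 mm thick, lying on the bench with a pale diamond inlaid in the middle. z up. It lies on the other side of the weights from the post.
- glue: White glue bottle, 54 mm in diameter, 150 mm high, standing; origin at the centre of its underside, z up. Not to be knocked over.
- wax: Amber wax jar with a steel lid, 66 mm in diameter, 60 mm high, standing; origin at the centre of its underside, z up. Not to be knocked over.
Not all that is in view belongs to the job. What is shaped like the part that bears weight_r_mid but pink or purple is not meant. Leave any red look-alike of the part that bears weight_l_mid alone.

How it is judged:
By the outcome, as a careful person would: the job done as asked, in the order asked, and still so for the second after the job is handed in, while the arm keeps its last pose, push and grip.
It also fails if it takes over 72 s, if anything falls off the work surface, if the arm or the gripper's body presses on something with over 40 N, if the wrist force passes 120 N, or if a joint passes its speed limit or range.

ROBOT

A 7-joint arm with a two-finger parallel gripper is mounted at the origin on the work surface. World frame = base frame: x ahead of the robot, y to its left, z up, the work surface at z = 0. Lengths are in m, angles in rad, forces in N, time in s.
With the tool pointing down it reaches from about 0.35 to 0.9 m from the base axis. Payload 8.1 kg.
Tool frame: the origin (TCP) lies midway between the tips of the shut fingers; the grasp point (between the pads) lies 19 mm behind it; z points along the fingers, y is the direction in which the jaws open and shut (so a half turn about z gives the same grasp; the last joint's range is limited). The gripper opens to 92 mm and grips with 3 to 60 N. Pads are 19 mm wide; open, the fingers measure 130 mm over their backs; the gripper's body (75 mm by 190 mm) begins 47 mm behind the grasp point.
Start: joints at [1.066, 0.434, 0.025, 1.573, -0.012, 1.134, -0.075], TCP at [0.244, -0.575, 0.227] pointing down, gripper open.
Joint ranges: [-2.62, 2.62], [-0.44, 2.09], [-1.27, 1.32], [0.08, 2.57], [-1.32, 4.46], [0.12, 2], [-2.74, 2.74]. Speed limits (rad/s): [2.22, 2.22, 3.01, 3.01, 3.14, 3.14, 3.14].

INTERFACE

Orientations are given as a rotation vector (axis times angle).
In Python, from cell import arm gives the robot as it stands. The module is installed in compiled form; this text tells all that it offers.
- The arm moves only by the tool jog_arm, never from a script. Its argument "increments" is a list of rows, each an object with "slide": the shift along the tool's x, y, z in mm, a list of three; "roll": the turn about the tool's z in rad; "gripper": the opening, from 0 (shut) to 1 (fully open). In form: [{"slide": [x, y, z], "roll": roll, "gripper": gripper}, ...]. A call has exactly 10 rows; each row is the pose to reach, as a shift and turn from the pose commanded when the call began, along the tool's axes at that moment; what a row does not reach only later rows make up. A row lasts 1/12 s, in which the tool goes at most 41.7 mm and 7.16 degrees, less where a joint would pass 70% of its speed; a pose out of reach is approached as far as the arm can. A call with a gripper value outside its range is refused whole. The fingers move at their own pace and stop on an object; "newtons" is the grip in N (left out, the last holds). Time passes only in rows, so rows that repeat a pose let the fingers close, or fill a call up. It gives the time, the measured TCP pose, the force and the opening at its end, in the units of the state.
- arm.observe(): the state, without advancing time (a new reading comes with each control period).
- arm.get_image(name): name is "side" or "top" or "wrist"; returns a dict with "frame" (384x512x3 uint8, blue, green, red), "depth" (384x512 float32, m along the optical axis (not along the pixel's ray), 0 where there is no reading), "intrinsics" (3x3 intrinsics, pixels), "dist_coeffs" ([k1, k2, p1, p2, k3] as OpenCV has them; the pictures are not rectified), "R" (3x3) and "t" (3): a world point X has camera coordinates R X + t; the wrist camera has in their place "hand_eye" (4x4, takes a point from camera to tool coordinates, whose origin is the TCP and whose axes are the flange's). Camera axes: x right, y down, z forward; pixel columns grow to the right and rows downward; lengths in m; the calibration is good to about 2 mm. A picture is of the moment at which its call begins: read the wrist's pose just before it.
- arm.sign_off(): hands the job in, once; it reports no verdict.
The state is a dict: "clock": time; "joints": joint angles; "dq": joint speeds; "joint_efforts": joint torques, N m; "position": TCP position; "ee_rot": TCP orientation; "force": force on the tool from outside, world axes, zero at the start; "ft_torque": the same for the moment, N m; "width": opening from 0.0 (shut) to 1.0 (fully open).
Only numpy, scipy, OpenCV 4.12 (cv2) and the standard library are available. Lean on these libraries where they do the work, as an engineer would, in place of code of your own. Each camera call takes 0.05 s, during which the arm holds its last target.

## Working session

There is one attempt and no reset: what is moved stays moved. The work goes in short steps, Python scripts to look and compute and a tool call to move; the robot and the scene stay as the last step left them, time stands still between calls to the robot, and variables do not carry over. Pictures are saved under pics/ and viewed, and the job is handed in when it is done.

Besides the shell and the picture viewer there is one more tool, called as name(argument=value, ...) on one line, values as JSON. jog_arm: Moves the arm, as the interface text tells. Its arguments: {"type":"object","properties":{"increments":{"type":"array"},"newtons":{"type":"number"}},"required":["increments"]}

```bash
mkdir -p pics
cat > h.py <<'E'
from cell import arm
import numpy as np, cv2
from scipy.spatial.transform import Rotation as Ro
E
python3 - <<'E'
from h import *
s=arm.observe()
for k,v in s.items(): print(k,np.round(v,4))
print(Ro.from_rotvec(s['ee_rot']).as_matrix().round(3))
for n in ['side','top']:
    g=arm.get_image(n); cv2.imwrite(f'pics/{n}0.png',g['frame']); np.savez(f'{n}0.npz',**g)
    print(n,g['intrinsics'].round(1).tolist(),g['dist_coeffs'],g['R'].round(3).tolist(),g['t'])
E
```

```text
clock 0.0
joints [ 1.0664  0.4352  0.025   1.5741 -0.0116  1.134  -0.0751]
dq [ 0.001  -0.0022  0.0016  0.0004 -0.0016  0.0009 -0.0019]
joint_efforts [ 6.00000e-04 -6.67848e+01  9.85100e-01 -3.14462e+01 -6.05000e-02
  4.30000e-02  1.00000e-04]
position [ 0.2442 -0.5748  0.226 ]
ee_rot [-3.077e+00 -6.265e-01  7.000e-04]
force [-0.3897  0.3706 -0.3809]
ft_torque [-0.0164 -0.0352 -0.0485]
width 0.9974
[[ 0.92   0.391 -0.001]
 [ 0.391 -0.92   0.001]
 [-0.    -0.002 -1.   ]]
side [[399.6, 0.0, 252.0], [0.0, 399.6, 192.4], [0.0, 0.0, 1.0]] [-0.0359752  0.         0.         0.         0.       ] [[1.0, -0.024, 0.004], [-0.016, -0.767, -0.641], [0.018, 0.641, -0.767]] [-0.56851331  0.06909251  1.04128513]
top [[430.0, 0.0, 260.6], [0.0, 430.0, 192.1], [0.0, 0.0, 1.0]] [-0.08842738  0.          0.          0.          0.        ] [[0.015, -1.0, 0.007], [-0.999, -0.016, -0.05], [0.05, -0.006, -0.999]] [-0.02872295  0.57610537  1.11942908]
```

View pics/side0.png

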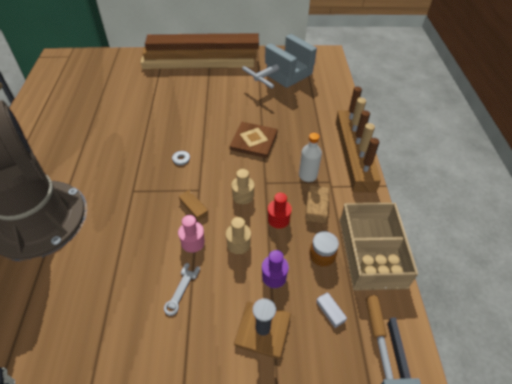

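View pics/top0.png

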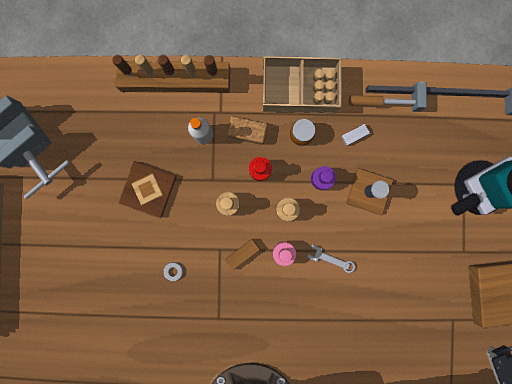

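The side picture shows the beech weights at about (243,187) and (238,236), the post top at (264,308) and the panel at (255,139). In the top picture the weights are at (227,203) and (288,209), the post top at (379,189) and the panel at (148,189). The red, pink and purple look-alikes stand close by. Next I measure their positions.

```bash
cat >> h.py <<'E'
def rays(g,uv):
    p=cv2.undistortPoints(np.array(uv,float).reshape(-1,1,2),g['intrinsics'],g['dist_coeffs']).reshape(-1,2)
    d=np.c_[p,np.ones(len(p))]@g['R']   # R^T d
    c=-g['R'].T@g['t']
    return c,d
def onz(g,uv,z):
    c,d=rays(g,uv); return c+d*((z-c[2])/d[:,2])[:,None]
def cloud(g):
    h,w=g['depth'].shape
    v,u=np.mgrid[:h,:w]
    p=cv2.undistortPoints(np.c_[u.ravel(),v.ravel()].astype(float).reshape(-1,1,2),g['intrinsics'],g['dist_coeffs']).reshape(-1,2)
    z=g['depth'].ravel()
    X=np.c_[p*z[:,None],z]
    return ((X-g['t'])@g['R']).reshape(h,w,3)
def fitcirc(P):
    (c,r)=cv2.minEnclosingCircle(P[:,:2].astype(np.float32)); return np.array(c),r
E
python3 - <<'E'
from h import *
for n,seeds in [('top',dict(L=(227,203),R=(288,209),pink=(284,254),purple=(323,178),red=(260,169),post=(379,189),wax=(303,131),glue=(196,125),panel=(148,189))),('side',dict(L=(243,177),R=(238,225),pink=(189,224),purple=(275,258),red=(280,202),post=(264,308),wax=(325,240),glue=(313,139),panel=(255,139)))]:
    g=dict(np.load(n+'0.npz')); C=cloud(g)
    for k,(u,v) in seeds.items():
        z=np.median(C[v-1:v+2,u-1:u+2,2])
        m=(abs(C[...,2]-z)<.006)&(g['depth']>0)
        nl,lab=cv2.connectedComponents(m.astype(np.uint8))
        q=lab==lab[v,u]; P=C[q]
        c,r=fitcirc(P)
        uv=np.argwhere(q)[:,::-1].mean(0)
        print(n,k,'z',z.round(4),'mean',P.mean(0).round(4),'circ',c.round(4),round(r,4),q.sum(),'raypt',onz(g,[uv],z)[0].round(4))
E
```

```text
top L z 0.0934 mean [0.5442 0.065  0.092 ] circ [0.5442 0.0653] 0.0159 127 raypt [0.5441 0.0649 0.0934]
top R z 0.0925 mean [ 0.5318 -0.0893  0.0922] circ [ 0.5318 -0.0892] 0.0157 130 raypt [ 0.5317 -0.0892  0.0925]
top pink z 0.0922 mean [ 0.4186 -0.0819  0.0919] circ [ 0.4189 -0.082 ] 0.0152 122 raypt [ 0.4186 -0.0819  0.0922]
top purple z 0.0924 mean [ 0.6148 -0.1815  0.0923] circ [ 0.6145 -0.1818] 0.016 130 raypt [ 0.6148 -0.1815  0.0924]
top red z 0.092 mean [ 0.636  -0.0164  0.0922] circ [ 0.6364 -0.0164] 0.0157 125 raypt [ 0.6361 -0.0164  0.092 ]
top post z 0.1102 mean [ 0.5827 -0.309   0.1106] circ [ 0.583  -0.3091] 0.0224 254 raypt [ 0.5827 -0.3091  0.1102]
top wax z 0.0603 mean [ 0.7352 -0.127   0.0604] circ [ 0.7358 -0.1276] 0.0293 403 raypt [ 0.7352 -0.127   0.0603]
top glue z 0.15 mean [0.7305 0.1383 0.1498] circ [0.7311 0.1382] 0.0127 94 raypt [0.7305 0.1383 0.15  ]
top panel z 0.0195 mean [0.5796 0.2821 0.0182] circ [0.5804 0.2812] 0.0839 1998 raypt [0.5795 0.2817 0.0195]
side L z 0.0907 mean [0.5456 0.0635 0.0914] circ [0.5458 0.065 ] 0.0165 102 raypt [0.5456 0.064  0
[... 224 characters left out ...]
31  0.0924]
side purple z 0.0913 mean [ 0.6154 -0.1821  0.0914] circ [ 0.615  -0.1805] 0.0164 149 raypt [ 0.6155 -0.182   0.0913]
side red z 0.0913 mean [ 0.638  -0.0174  0.0916] circ [ 0.6385 -0.0162] 0.0166 115 raypt [ 0.6381 -0.0172  0.0913]
side post z 0.109 mean [ 0.5835 -0.3094  0.1099] circ [ 0.5839 -0.309 ] 0.0216 351 raypt [ 0.5835 -0.3091  0.109 ]
side wax z 0.0606 mean [ 0.735  -0.1275  0.0598] circ [ 0.736  -0.1264] 0.0305 432 raypt [ 0.7348 -0.1281  0.0606]
side glue z 0.1489 mean [ 0.6982  0.3836 -0.1715] circ [0.3249 1.368 ] 2.035 196144 raypt [ 0.5753 -0.0441  0.1489]
side panel z 0.0197 mean [0.5812 0.2792 0.0183] circ [0.5829 0.28  ] 0.0825 1079 raypt [0.5811 0.2771 0.0197]
```

jog_arm(increments=[{"slide": [20,-18,0],"roll": -0.05,"gripper": 0.75},{"slide": [45,-40,0],"roll": -0.15,"gripper": 0.75},{"slide": [72,-64,0],"roll": -0.27,"gripper": 0.75},{"slide": [98,-87,0],"roll": -0.39,"gripper": 0.75},{"slide": [124,-110,0],"roll": -0.51,"gripper": 0.75},{"slide": [150,-134,0],"roll": -0.63,"gripper": 0.75},{"slide": [177,-158,0],"roll": -0.75,"gripper": 0.75},{"slide": [203,-181,0],"roll": -0.87,"gripper": 0.75},{"slide": [229,-204,0],"roll": -1.0,"gripper": 0.75},{"slide": [255,-228,0],"roll": -1.1,"gripper": 0.75}], newtons=30)

```text
clock: 0.93
position: [0.3902, -0.2641, 0.2267]
ee_rot: [-2.29, -2.151, 0.0]
force: [0.4, -0.2, -0.2]
width: 0.746
```

```bash
cat >> h.py <<'E'
def st(*T):
    s=arm.observe(); M=Ro.from_rotvec(s['ee_rot']).as_matrix()
    print('t',round(s['clock'],2),'p',np.round(s['position'],4),'F',np.round(s['force'],2),'w',round(s['width'],3),'q',np.round(s['joints'],2))
    print('xang',np.arctan2(M[1,0],M[0,0]).round(4),'z',M[:,2].round(4))
    for t in T: print('to',t,'slide mm',(M.T@(np.array(t)-s['position'])*1000).round(1))
    return s,M
E
python3 -c "
from h import *
st((.545,.065,.226))"
```

```text
t 0.93 p [ 0.3902 -0.2641  0.2267] F [ 0.39 -0.21 -0.15] w 0.746 q [ 0.77  0.21 -0.34  1.91  0.08  1.03  0.33]
xang 1.508 z [-2.e-04 -2.e-04 -1.e+00]
to (0.545, 0.065, 0.226) slide mm [338.2 133.9   0.6]
```

jog_arm(increments=[{"slide": [36,14,0],"roll": -0.03,"gripper": 0.75},{"slide": [75,30,0],"roll": -0.063,"gripper": 0.75},{"slide": [114,45,0],"roll": -0.063,"gripper": 0.75},{"slide": [152,60,0],"roll": -0.063,"gripper": 0.75},{"slide": [190,75,0],"roll": -0.063,"gripper": 0.75},{"slide": [228,90,0],"roll": -0.063,"gripper": 0.75},{"slide": [266,105,0],"roll": -0.063,"gripper": 0.75},{"slide": [300,119,0],"roll": -0.063,"gripper": 0.75},{"slide": [325,129,0],"roll": -0.063,"gripper": 0.75},{"slide": [338,134,0],"roll": -0.063,"gripper": 0.75}])

```text
clock: 1.77
position: [0.5476, 0.0665, 0.2265]
ee_rot: [-2.223, -2.218, -0.002]
force: [0.1, 1.0, -0.2]
width: 0.747
```

```bash
python3 -c "
from h import *
s,M=st((.545,.065,.056))
g=arm.get_image('wrist'); cv2.imwrite('pics/w1.png',g['frame']); print(g['hand_eye'].round(3))
np.savez('w1.npz',**g)
H=g['hand_eye']
g2=dict(g); Tw=np.eye(4);Tw[:3,:3]=M;Tw[:3,3]=s['position'];A=np.linalg.inv(Tw@H); g2['R']=A[:3,:3];g2['t']=A[:3,3]
C=cloud(g2)
m=(abs(C[...,2]-.092)<.008)&(g['depth']>0)
n,lab=cv2.connectedComponents(m.astype(np.uint8))
for i in range(1,n):
    P=C[lab==i]
    if len(P)>100: print(len(P),P.mean(0).round(4),fitcirc(P))
st((.545,.065,.056))
"
```

```text
t 1.77 p [0.5476 0.0665 0.2265] F [ 0.13  1.02 -0.18] w 0.747 q [ 0.17  0.37 -0.52  1.72  0.2   1.1  -0.41]
xang 1.5688 z [-1.0e-04  1.9e-03 -1.0e+00]
to (0.545, 0.065, 0.056) slide mm [ -1.9  -2.6 170.5]
[[-0.    -0.968 -0.249  0.068]
 [ 1.    -0.    -0.    -0.   ]
 [ 0.    -0.249  0.968 -0.159]
 [ 0.     0.     0.     1.   ]]
671 [0.7129 0.1397 0.094 ] (array([0.72856486, 0.14014484]), 0.02697249874472618)
604 [0.5442 0.0679 0.0923] (array([0.54417682, 0.06675133]), 0.015922727063298225)
t 1.82 p [0.5479 0.0676 0.2264] F [1.46 2.47 0.62] w 0.751 q [ 0.17  0.37 -0.52  1.72  0.2   1.1  -0.41]
xang 1.5699 z [ 1.0e-04  2.8e-03 -1.0e+00]
to (0.545, 0.065, 0.056) slide mm [ -3.1  -3.  170.4]
```

View pics/w1.png

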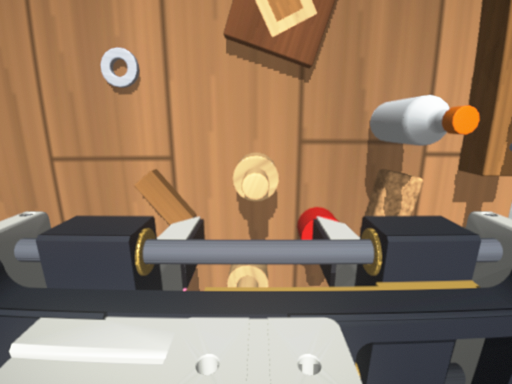

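The wrist picture shows the left weight's knob at (256,180), midway between the fingers. Its measured axis is (0.544, 0.066), which agrees with the fixed cameras.

jog_arm(increments=[{"slide": [0,-1,5],"roll": 0,"gripper": 0.75},{"slide": [0,-2,15],"roll": 0,"gripper": 0.75},{"slide": [0,-2,30],"roll": 0,"gripper": 0.75},{"slide": [0,-2,45],"roll": 0,"gripper": 0.75},{"slide": [0,-2,60],"roll": 0,"gripper": 0.75},{"slide": [0,-2,70],"roll": 0,"gripper": 0.75},{"slide": [0,-2,77],"roll": 0,"gripper": 0.75},{"slide": [0,-2,80],"roll": 0,"gripper": 0.75},{"slide": [0,-2,80],"roll": 0,"gripper": 0.75},{"slide": [0,-2,80],"roll": 0,"gripper": 0.75}])

```text
clock: 2.65
position: [0.5452, 0.062, 0.1471]
ee_rot: [2.228, 2.214, 0.001]
force: [-0.4, 0.4, 0.8]
width: 0.752
```

```bash
python3 -c "
from h import *
st((.545,.065,.055))
"
```

```text
t 2.65 p [0.5452 0.062  0.1471] F [-0.35  0.39  0.77] w 0.752 q [ 0.15  0.44 -0.49  1.83  0.26  0.93 -0.46]
xang 1.5643 z [ 5.e-04 -1.e-04 -1.e+00]
to (0.545, 0.065, 0.055) slide mm [ 3.  -0.3 92.1]
```

jog_arm(increments=[{"slide": [1,0,8],"roll": 0,"gripper": 0.75},{"slide": [3,0,22],"roll": 0,"gripper": 0.75},{"slide": [3,0,38],"roll": 0,"gripper": 0.75},{"slide": [3,0,54],"roll": 0,"gripper": 0.75},{"slide": [3,0,68],"roll": 0,"gripper": 0.75},{"slide": [3,0,79],"roll": 0,"gripper": 0.75},{"slide": [3,0,86],"roll": 0,"gripper": 0.75},{"slide": [3,0,90],"roll": 0,"gripper": 0.75},{"slide": [3,0,92],"roll": 0,"gripper": 0.75},{"slide": [3,0,92],"roll": 0,"gripper": 0.75}])

```text
clock: 3.48
position: [0.5452, 0.0654, 0.0548]
ee_rot: [2.228, 2.215, 0.0]
force: [0.2, -0.9, 0.1]
width: 0.757
```

jog_arm(increments=[{"slide": [0,0,0],"roll": 0,"gripper": 0.6},{"slide": [0,0,0],"roll": 0,"gripper": 0.5},{"slide": [0,0,0],"roll": 0,"gripper": 0.4},{"slide": [0,0,0],"roll": 0,"gripper": 0.3},{"slide": [0,0,0],"roll": 0,"gripper": 0.2},{"slide": [0,0,0],"roll": 0,"gripper": 0.2},{"slide": [0,0,0],"roll": 0,"gripper": 0.2},{"slide": [0,0,0],"roll": 0,"gripper": 0.2},{"slide": [0,0,0],"roll": 0,"gripper": 0.2},{"slide": [0,0,0],"roll": 0,"gripper": 0.2}], newtons=30)

```text
clock: 4.32
position: [0.5447, 0.0652, 0.0548]
ee_rot: [-2.228, -2.215, 0.001]
force: [-3.3, 0.1, 4.1]
width: 0.342
```

```bash
python3 -c "
from h import *
st((.545,.065,.055))
"
```

```text
t 4.32 p [0.5447 0.0652 0.0548] F [-3.27  0.14  4.06] w 0.342 q [ 0.1   0.56 -0.44  1.91  0.34  0.74 -0.54]
xang 1.5648 z [-4.e-04 -2.e-04 -1.e+00]
to (0.545, 0.065, 0.055) slide mm [-0.2  0.3 -0.2]
```

jog_arm(increments=[{"slide": [0,0,-3],"roll": 0,"gripper": 0.2},{"slide": [0,0,-9],"roll": 0,"gripper": 0.2},{"slide": [0,0,-17],"roll": 0,"gripper": 0.2},{"slide": [0,0,-26],"roll": 0,"gripper": 0.2},{"slide": [0,0,-35],"roll": 0,"gripper": 0.2},{"slide": [0,0,-43],"roll": 0,"gripper": 0.2},{"slide": [0,0,-48],"roll": 0,"gripper": 0.2},{"slide": [0,0,-50],"roll": 0,"gripper": 0.2},{"slide": [0,0,-50],"roll": 0,"gripper": 0.2},{"slide": [0,0,-50],"roll": 0,"gripper": 0.2}])

```text
clock: 5.15
position: [0.5449, 0.0651, 0.1046]
ee_rot: [2.228, 2.215, -0.0]
force: [0.4, -0.2, -6.2]
width: 0.345
```

jog_arm(increments=[{"slide": [0,0,0],"roll": 0,"gripper": 0.2},{"slide": [0,0,0],"roll": 0,"gripper": 0.2},{"slide": [0,0,0],"roll": 0,"gripper": 0.2},{"slide": [0,0,0],"roll": 0,"gripper": 0.2},{"slide": [0,0,0],"roll": 0,"gripper": 0.2},{"slide": [0,0,0],"roll": 0,"gripper": 0.2},{"slide": [0,0,0],"roll": 0,"gripper": 0.2},{"slide": [0,0,0],"roll": 0,"gripper": 0.2},{"slide": [0,0,0],"roll": 0,"gripper": 0.2},{"slide": [0,0,0],"roll": 0,"gripper": 0.2}])

```text
clock: 5.98
position: [0.545, 0.0653, 0.1047]
ee_rot: [2.228, 2.215, -0.0]
force: [-0.3, -0.4, -5.7]
width: 0.342
```

```bash
cat >> h.py <<'E'
def look(tag,names=('side','top')):
    fs=[]
    for n in names:
        s=arm.observe(); print('F',np.round(s['force'],2),'M',np.round(s['ft_torque'],2),'p',np.round(s['position'],4),'eff',np.round(s['joint_efforts'],1)[[1,3,5]])
        g=arm.get_image(n); np.savez(f'{n}_{tag}.npz',**g); cv2.imwrite(f'pics/{n}_{tag}.png',g['frame'])
E
python3 -c "
from h import *
look('l1')
st()
im=np.load('side_l1.npz')['frame']; cv2.imwrite('pics/side_l1z.png',cv2.resize(im[120:320,150:350],None,fx=3,fy=3))
"
```

```text
F [-0.3  -0.42 -5.66] M [-0.06 -0.14 -0.03] p [0.545  0.0653 0.1047] eff [-64.9 -26.8  -0. ]
F [ 0.24 -0.45 -5.95] M [ 0.01 -0.06 -0.01] p [0.545  0.0653 0.1047] eff [-64.9 -26.8  -0. ]
t 6.08 p [0.545  0.0653 0.1047] F [ 0.1  -0.55 -6.3 ] w 0.346 q [ 0.13  0.5  -0.47  1.87  0.3   0.85 -0.5 ]
xang 1.5648 z [ 0.  0. -1.]
```

View pics/side_l1z.png

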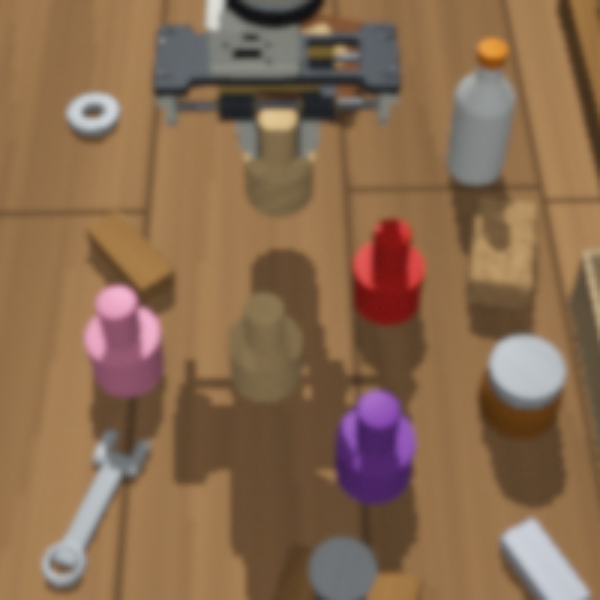

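The zoomed side picture shows the left weight at (278,180), hanging upright in the gripper clear of the bench. The reading of about 6 N makes it the heavy one. Now I set it back.

jog_arm(increments=[{"slide": [0,0,5],"roll": 0,"gripper": 0.2},{"slide": [0,0,13],"roll": 0,"gripper": 0.2},{"slide": [0,0,22],"roll": 0,"gripper": 0.2},{"slide": [0,0,31],"roll": 0,"gripper": 0.2},{"slide": [0,0,39],"roll": 0,"gripper": 0.2},{"slide": [0,0,45],"roll": 0,"gripper": 0.2},{"slide": [0,0,48],"roll": 0,"gripper": 0.2},{"slide": [0,0,49],"roll": 0,"gripper": 0.2},{"slide": [0,0,50],"roll": 0,"gripper": 0.2},{"slide": [0,0,50],"roll": 0,"gripper": 0.2}])

```text
clock: 6.92
position: [0.545, 0.0653, 0.055]
ee_rot: [2.228, 2.215, 0.0]
force: [-0.2, -0.5, -6.6]
width: 0.344
```

jog_arm(increments=[{"slide": [0,0,0],"roll": 0,"gripper": 0.2},{"slide": [0,0,0],"roll": 0,"gripper": 0.2},{"slide": [0,0,0],"roll": 0,"gripper": 0.38},{"slide": [0,0,0],"roll": 0,"gripper": 0.42},{"slide": [0,0,0],"roll": 0,"gripper": 0.5},{"slide": [0,0,0],"roll": 0,"gripper": 0.6},{"slide": [0,0,0],"roll": 0,"gripper": 0.7},{"slide": [0,0,0],"roll": 0,"gripper": 0.75},{"slide": [0,0,0],"roll": 0,"gripper": 0.75},{"slide": [0,0,0],"roll": 0,"gripper": 0.75}])

```text
clock: 7.75
position: [0.545, 0.0652, 0.0547]
ee_rot: [2.228, 2.215, 0.0]
force: [0.1, 0.4, -0.6]
width: 0.742
```

jog_arm(increments=[{"slide": [0,0,-5],"roll": 0,"gripper": 0.75},{"slide": [0,0,-17],"roll": 0,"gripper": 0.75},{"slide": [0,0,-33],"roll": 0,"gripper": 0.75},{"slide": [0,0,-50],"roll": 0,"gripper": 0.75},{"slide": [0,0,-67],"roll": 0,"gripper": 0.75},{"slide": [0,0,-83],"roll": 0,"gripper": 0.75},{"slide": [0,0,-95],"roll": 0,"gripper": 0.75},{"slide": [0,0,-100],"roll": 0,"gripper": 0.75},{"slide": [0,0,-100],"roll": 0,"gripper": 0.75},{"slide": [0,0,-100],"roll": 0,"gripper": 0.75}])

```text
clock: 8.58
position: [0.545, 0.0651, 0.1549]
ee_rot: [2.228, 2.214, 0.0]
force: [-0.2, -0.3, 0.3]
width: 0.75
```

```bash
python3 -c "
from h import *
st((.5325,-.089,.155))
"
```

```text
t 8.58 p [0.545  0.0651 0.1549] F [-0.2  -0.25  0.34] w 0.75 q [ 0.15  0.44 -0.5   1.82  0.25  0.95 -0.46]
xang 1.5646 z [ 5.e-04 -2.e-04 -1.e+00]
to (0.5325, -0.089, 0.155) slide mm [-1.542e+02 -1.150e+01 -1.000e-01]
```

jog_arm(increments=[{"slide": [-8,-1,0],"roll": 0,"gripper": 0.75},{"slide": [-28,-2,0],"roll": 0,"gripper": 0.75},{"slide": [-53,-4,0],"roll": 0,"gripper": 0.75},{"slide": [-80,-6,0],"roll": 0,"gripper": 0.75},{"slide": [-106,-8,0],"roll": 0,"gripper": 0.75},{"slide": [-130,-10,0],"roll": 0,"gripper": 0.75},{"slide": [-147,-11,0],"roll": 0,"gripper": 0.75},{"slide": [-154,-12,0],"roll": 0,"gripper": 0.75},{"slide": [-154,-12,0],"roll": 0,"gripper": 0.75},{"slide": [-154,-12,0],"roll": 0,"gripper": 0.75}])

```text
clock: 9.42
position: [0.5317, -0.0881, 0.1543]
ee_rot: [-2.228, -2.214, 0.0]
force: [-0.2, -0.5, 0.3]
width: 0.75
```

```bash
python3 -c "
from h import *
look('r0')
st((.5325,-.089,.055))
for n,(u,v) in dict(top=(227,203),side=(243,177)).items():
    g=dict(np.load(n+'_r0.npz')); C=cloud(g)
    m=(abs(C[...,2]-.092)<.006)&(g['depth']>0)
    k,lab=cv2.connectedComponents(m.astype(np.uint8))
    for i in range(1,k):
        P=C[lab==i]
        if len(P)>60: print(n,len(P),P.mean(0).round(4),fitcirc(P))
"
```

```text
F [-0.17 -0.47  0.31] M [ 0.01 -0.13 -0.02] p [ 0.5317 -0.0881  0.1543] eff [-57.8 -27.1   0.1]
F [ 0.85 -0.2   0.25] M [-0.04 -0.08 -0.01] p [ 0.5319 -0.0873  0.1545] eff [-57.8 -27.1   0.1]
t 9.52 p [ 0.5321 -0.087   0.1546] F [ 0.04 -0.78 -0.5 ] w 0.753 q [ 0.42  0.42 -0.47  1.84  0.23  0.94 -0.16]
xang 1.5667 z [-1.e-04  9.e-04 -1.e+00]
to (0.5325, -0.089, 0.055) slide mm [-2.1  0.4 99.6]
top 69 [0.7742 0.6255 0.0926] (array([0.77560276, 0.63820589]), 0.03184659406542778)
top 71 [0.7195 0.1309 0.0938] (array([0.72980177, 0.13788188]), 0.026335086673498154)
top 121 [0.674  0.5883 0.0918] (array([0.67656267, 0.59972787]), 0.06680953502655029)
top 119 [ 0.6235 -0.5759  0.0938] (array([ 0.62597167, -0.59764618]), 0.06613431870937347)
top 126 [ 0.6359 -0.0164  0.0922] (array([ 0.63616544, -0.01627342]), 0.015677543357014656)
top 129 [0.5451 0.0649 0.0922] (array([0.54522735, 0.06510958]), 0.015691984444856644)
side 95 [0.753  0.6502 0.092 ] (array([0.75164807, 0.66158831]), 0.0642394945025444)
side 83 [0.682  0.5815 0.0925] (array([0.6812017 , 0.59460074]), 0.05839063227176666)
side 87 [0.7257 0.1221 0.0927] (array([0.72868991, 0.13552193]), 0.026216186583042145)
side 176 [ 0.0431 -0.0455  0.091 ] (array([ 0.02266814, -0.0204113 ]), 0.06864959001541138)
side 95 [ 0.6397 -0.0192  0.0914] (array([ 0.63803518, -0.01592775]), 0.01600665971636772)
side 135 [ 0.4196 -0.0833  0.0915] (array([ 0.41834959, -0.0815021 ]), 0.017008034512400627)
side 130 [ 0.5335 -0.0905  0.0917] (array([ 0.53372127, -0.08884016]), 0.0162906963378191)
side 149 [ 0.6155 -0.1821  0.0915] (array([ 0.61689496, -0.18068686]), 0.01655110903084278)
```

View pics/side_r0.png

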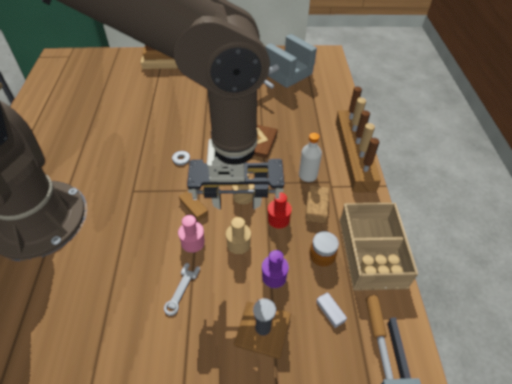

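The left weight stands upright where it was, with its knob at (0.545, 0.065). The right one, at (238,236), is free to grip.

jog_arm(increments=[{"slide": [0,0,8],"roll": 0,"gripper": 0.75},{"slide": [0,0,22],"roll": 0,"gripper": 0.75},{"slide": [0,0,40],"roll": 0,"gripper": 0.75},{"slide": [0,0,57],"roll": 0,"gripper": 0.75},{"slide": [0,0,73],"roll": 0,"gripper": 0.75},{"slide": [0,0,86],"roll": 0,"gripper": 0.75},{"slide": [0,0,94],"roll": 0,"gripper": 0.75},{"slide": [0,0,98],"roll": 0,"gripper": 0.75},{"slide": [0,0,100],"roll": 0,"gripper": 0.75},{"slide": [0,0,100],"roll": 0,"gripper": 0.75}])

```text
clock: 10.35
position: [0.5322, -0.0883, 0.0547]
ee_rot: [-2.228, -2.215, -0.0]
force: [-0.8, -0.9, 0.7]
width: 0.753
```

jog_arm(increments=[{"slide": [0,0,0],"roll": 0,"gripper": 0.6},{"slide": [0,0,0],"roll": 0,"gripper": 0.5},{"slide": [0,0,0],"roll": 0,"gripper": 0.4},{"slide": [0,0,0],"roll": 0,"gripper": 0.3},{"slide": [0,0,0],"roll": 0,"gripper": 0.2},{"slide": [0,0,0],"roll": 0,"gripper": 0.2},{"slide": [0,0,0],"roll": 0,"gripper": 0.2},{"slide": [0,0,0],"roll": 0,"gripper": 0.2},{"slide": [0,0,0],"roll": 0,"gripper": 0.2},{"slide": [0,0,0],"roll": 0,"gripper": 0.2}], newtons=25)

```text
clock: 11.18
position: [0.532, -0.0887, 0.0548]
ee_rot: [2.228, 2.215, -0.0]
force: [-0.6, 0.0, 3.2]
width: 0.34
```

jog_arm(increments=[{"slide": [0,0,-3],"roll": 0,"gripper": 0.2},{"slide": [0,0,-9],"roll": 0,"gripper": 0.2},{"slide": [0,0,-17],"roll": 0,"gripper": 0.2},{"slide": [0,0,-26],"roll": 0,"gripper": 0.2},{"slide": [0,0,-35],"roll": 0,"gripper": 0.2},{"slide": [0,0,-43],"roll": 0,"gripper": 0.2},{"slide": [0,0,-48],"roll": 0,"gripper": 0.2},{"slide": [0,0,-50],"roll": 0,"gripper": 0.2},{"slide": [0,0,-50],"roll": 0,"gripper": 0.2},{"slide": [0,0,-50],"roll": 0,"gripper": 0.2}])

```text
clock: 12.02
position: [0.5319, -0.0888, 0.1046]
ee_rot: [-2.228, -2.215, 0.0]
force: [0.6, 0.3, -1.4]
width: 0.345
```

```bash
python3 -c "
from h import *
look('r1')
st((.583,-.309,.18))
im=np.load('side_r1.npz')['frame']; cv2.imwrite('pics/side_r1z.png',cv2.resize(im[120:320,150:350],None,fx=3,fy=3))
"
```

```text
F [ 0.6   0.26 -1.38] M [-0.01 -0.06 -0.04] p [ 0.5319 -0.0888  0.1046] eff [-62.1 -25.5   0. ]
F [-0.57  0.01 -2.33] M [ 0.02 -0.07  0.  ] p [ 0.5318 -0.0887  0.1044] eff [-61.9 -25.4   0. ]
t 12.12 p [ 0.5317 -0.0887  0.1043] F [-0.9   0.04 -1.52] w 0.344 q [ 0.4   0.48 -0.45  1.89  0.28  0.83 -0.2 ]
xang 1.5647 z [-8.e-04  1.e-04 -1.e+00]
to (0.583, -0.309, 0.18) slide mm [-220.    52.6  -75.8]
```

View pics/side_r1z.png

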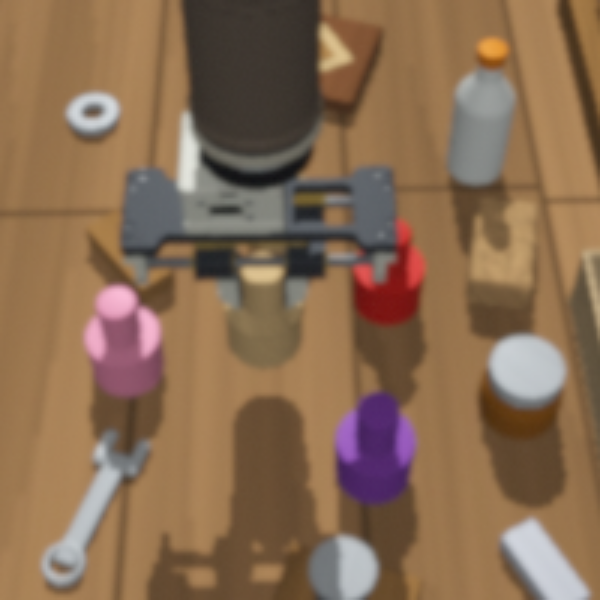

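The zoomed side picture shows the right weight at (264,310), hanging upright. It reads about 1.8 N, so it is the light one and goes on the post. I raise it first.

jog_arm(increments=[{"slide": [0,0,-8],"roll": 0,"gripper": 0.2},{"slide": [0,0,-22],"roll": 0,"gripper": 0.2},{"slide": [0,0,-40],"roll": 0,"gripper": 0.2},{"slide": [0,0,-60],"roll": 0,"gripper": 0.2},{"slide": [0,0,-80],"roll": 0,"gripper": 0.2},{"slide": [0,0,-96],"roll": 0,"gripper": 0.2},{"slide": [-4,1,-106],"roll": 0,"gripper": 0.2},{"slide": [-12,3,-110],"roll": 0,"gripper": 0.2},{"slide": [-24,6,-110],"roll": 0,"gripper": 0.2},{"slide": [-40,10,-110],"roll": 0,"gripper": 0.2}])

```text
clock: 12.95
position: [0.5416, -0.1294, 0.2142]
ee_rot: [-2.227, -2.215, 0.001]
force: [1.3, -0.8, -1.2]
width: 0.344
```

jog_arm(increments=[{"slide": [-20,5,0],"roll": 0,"gripper": 0.2},{"slide": [-42,10,0],"roll": 0,"gripper": 0.2},{"slide": [-66,15,0],"roll": 0,"gripper": 0.2},{"slide": [-90,21,0],"roll": 0,"gripper": 0.2},{"slide": [-114,27,0],"roll": 0,"gripper": 0.2},{"slide": [-136,32,0],"roll": 0,"gripper": 0.2},{"slide": [-155,36,0],"roll": 0,"gripper": 0.2},{"slide": [-169,39,0],"roll": 0,"gripper": 0.2},{"slide": [-177,41,0],"roll": 0,"gripper": 0.2},{"slide": [-180,42,0],"roll": 0,"gripper": 0.2}])

```text
clock: 13.78
position: [0.5821, -0.311, 0.2135]
ee_rot: [-2.23, -2.211, 0.002]
force: [-0.5, 0.4, -2.2]
width: 0.345
```

jog_arm(increments=[{"slide": [0,0,3],"roll": 0,"gripper": 0.2},{"slide": [0,0,8],"roll": 0,"gripper": 0.2},{"slide": [0,0,14],"roll": 0,"gripper": 0.2},{"slide": [0,0,20],"roll": 0,"gripper": 0.2},{"slide": [0,0,25],"roll": 0,"gripper": 0.2},{"slide": [0,0,28],"roll": 0,"gripper": 0.2},{"slide": [0,0,30],"roll": 0,"gripper": 0.2},{"slide": [0,0,30],"roll": 0,"gripper": 0.2},{"slide": [0,0,30],"roll": 0,"gripper": 0.2},{"slide": [0,0,30],"roll": 0,"gripper": 0.2}])

```text
clock: 14.62
position: [0.5829, -0.309, 0.1851]
ee_rot: [2.228, 2.214, 0.0]
force: [-0.6, 0.5, -2.7]
width: 0.344
```

```bash
python3 -c "
from h import *
look('p1')
st((.583,-.309,.165))
a=np.load('side_p1.npz')['frame'][200:384,170:350]; b=np.load('top_p1.npz')['frame'][110:294,290:470]
cv2.imwrite('pics/p1z.png',np.hstack([cv2.resize(i,(390,400)) for i in (a,b)]))
"
```

```text
F [-0.56  0.55 -2.67] M [ 0.06 -0.13 -0.06] p [ 0.5829 -0.309   0.1851] eff [-74.2 -30.9   0.1]
F [-0.04 -0.01 -2.25] M [ 0.02 -0.1   0.01] p [ 0.5829 -0.3091  0.1851] eff [-74.3 -31.    0.1]
t 14.72 p [ 0.5829 -0.3091  0.1851] F [-0.13  0.14 -2.54] w 0.345 q [ 0.66  0.56 -0.4   1.51  0.23  1.12  0.21]
xang 1.5647 z [ 5.e-04 -3.e-04 -1.e+00]
to (0.583, -0.309, 0.165) slide mm [ 0.1  0.1 20.1]
```

View pics/p1z.png

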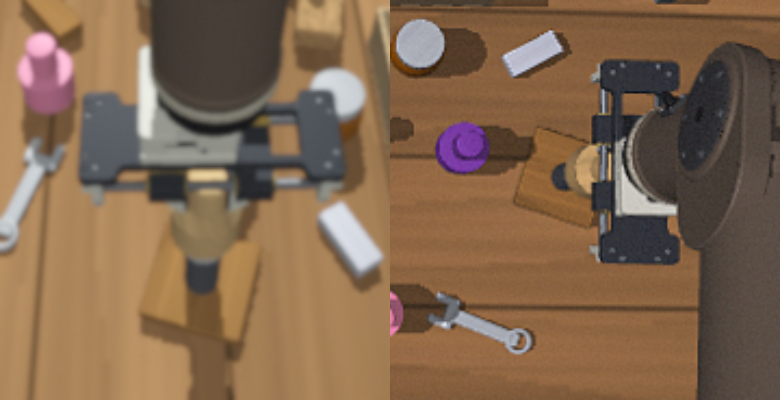

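The weight hangs directly over the post, with the column showing below it at about (203,275) in the left half of the picture. I lower it.

jog_arm(increments=[{"slide": [0,0,3],"roll": 0,"gripper": 0.2},{"slide": [0,0,7],"roll": 0,"gripper": 0.2},{"slide": [0,0,11],"roll": 0,"gripper": 0.2},{"slide": [0,0,14],"roll": 0,"gripper": 0.2},{"slide": [0,0,16],"roll": 0,"gripper": 0.2},{"slide": [0,0,18],"roll": 0,"gripper": 0.2},{"slide": [0,0,19],"roll": 0,"gripper": 0.2},{"slide": [0,0,19.5],"roll": 0,"gripper": 0.2},{"slide": [0,0,20],"roll": 0,"gripper": 0.2},{"slide": [0,0,20],"roll": 0,"gripper": 0.2}])

```text
clock: 15.55
position: [0.5828, -0.309, 0.1649]
ee_rot: [2.228, 2.215, 0.0]
force: [-0.3, 0.1, -0.9]
width: 0.346
```

```bash
python3 -c "
from h import *
look('p2',('side',))
st((.583,-.309,.165))
im=np.load('side_p2.npz')['frame']; cv2.imwrite('pics/p2z.png',cv2.resize(im[220:384,190:340],(540,590),interpolation=cv2.INTER_CUBIC))
"
```

```text
F [-0.34  0.09 -0.9 ] M [ 0.04  0.01 -0.02] p [ 0.5828 -0.309   0.1649] eff [-74.9 -30.4   0.1]
t 15.6 p [ 0.5828 -0.309   0.1649] F [-0.24  0.12 -0.99] w 0.345 q [ 0.66  0.58 -0.4   1.53  0.24  1.08  0.2 ]
xang 1.5647 z [ 3.e-04 -2.e-04 -1.e+00]
to (0.583, -0.309, 0.165) slide mm [ 0.   0.2 -0.1]
```

View pics/p2z.png

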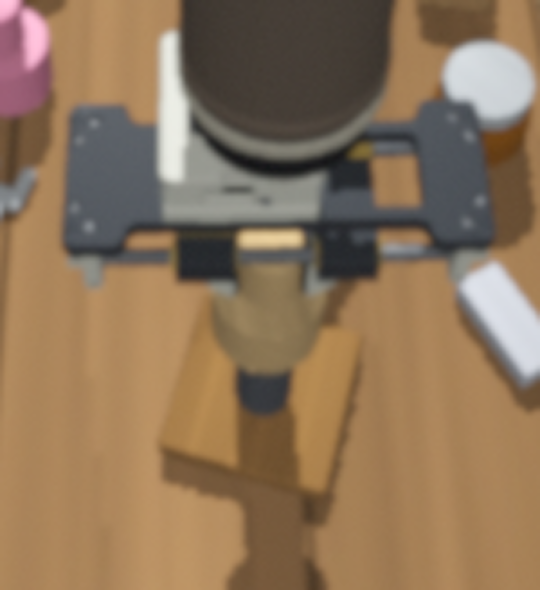

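The weight rests on the post, with the column at (263,390) below its body, and the force has dropped from 2.4 to 1 N. I let go gently after one more half millimetre.

jog_arm(increments=[{"slide": [0,0,0.5],"roll": 0,"gripper": 0.2},{"slide": [0,0,0.5],"roll": 0,"gripper": 0.2},{"slide": [0,0,0.5],"roll": 0,"gripper": 0.36},{"slide": [0,0,0.5],"roll": 0,"gripper": 0.38},{"slide": [0,0,0.5],"roll": 0,"gripper": 0.4},{"slide": [0,0,0.5],"roll": 0,"gripper": 0.45},{"slide": [0,0,0.5],"roll": 0,"gripper": 0.55},{"slide": [0,0,0.5],"roll": 0,"gripper": 0.65},{"slide": [0,0,0.5],"roll": 0,"gripper": 0.75},{"slide": [0,0,0.5],"roll": 0,"gripper": 0.75}])

```text
clock: 16.43
position: [0.5827, -0.309, 0.1642]
ee_rot: [-2.228, -2.215, 0.0]
force: [-0.5, -0.5, 0.1]
width: 0.685
```

jog_arm(increments=[{"slide": [0,0,0],"roll": 0,"gripper": 0.75},{"slide": [0,0,0],"roll": 0,"gripper": 0.75},{"slide": [0,0,-4],"roll": 0,"gripper": 0.75},{"slide": [0,0,-12],"roll": 0,"gripper": 0.75},{"slide": [0,0,-24],"roll": 0,"gripper": 0.75},{"slide": [0,0,-40],"roll": 0,"gripper": 0.75},{"slide": [0,0,-58],"roll": 0,"gripper": 0.75},{"slide": [0,0,-72],"roll": 0,"gripper": 0.75},{"slide": [0,0,-80],"roll": 0,"gripper": 0.75},{"slide": [0,0,-80],"roll": 0,"gripper": 0.75}])

```text
clock: 17.27
position: [0.5839, -0.3092, 0.2473]
ee_rot: [2.225, 2.212, 0.003]
force: [0.8, -0.6, 1.5]
width: 0.751
```

```bash
python3 -c "
from h import *
look('p3',('side',))
st((.545,.065,.245))
g=dict(np.load('side_p3.npz')); C=cloud(g)
m=(abs(C[...,2]-.202)<.006)&(abs(C[...,0]-.583)<.05)&(abs(C[...,1]+.309)<.05)
P=C[m]; print(len(P),P.mean(0),fitcirc(P))
cv2.imwrite('pics/p3z.png',cv2.resize(g['frame'][220:384,190:340],(540,590),interpolation=cv2.INTER_CUBIC))
"
```

```text
F [ 0.77 -0.56  1.45] M [-0.02 -0.06  0.03] p [ 0.5839 -0.3092  0.2473] eff [-71.  -31.9   0.6]
t 17.32 p [ 0.5833 -0.3091  0.2456] F [ 0.32 -0.72 -0.37] w 0.751 q [ 0.67  0.52 -0.41  1.43  0.21  1.24  0.23]
xang 1.5646 z [ 0.0021 -0.0011 -1.    ]
to (0.545, 0.065, 0.245) slide mm [ 3.739e+02 -4.060e+01  2.000e-01]
230 [ 0.58300608 -0.30996163  0.20152397] (array([ 0.58341956, -0.30894983]), 0.015384889207780361)
```

View pics/p3z.png

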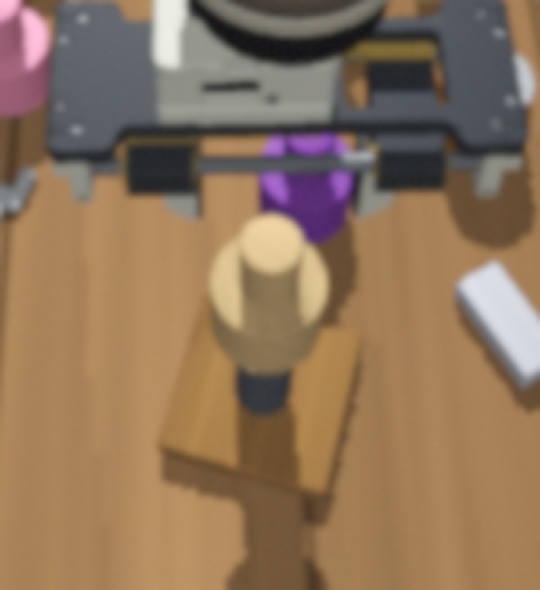

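The light weight stands freely and upright on the post, with its knob top at (272,243) and its axis at (0.583, -0.309). I go back to the left weight.

jog_arm(increments=[{"slide": [14,-2,0],"roll": 0,"gripper": 0.75},{"slide": [40,-4,0],"roll": 0,"gripper": 0.75},{"slide": [75,-8,0],"roll": 0,"gripper": 0.75},{"slide": [112,-12,0],"roll": 0,"gripper": 0.75},{"slide": [149,-16,0],"roll": 0,"gripper": 0.75},{"slide": [186,-20,0],"roll": 0,"gripper": 0.75},{"slide": [223,-24,0],"roll": 0,"gripper": 0.75},{"slide": [260,-28,0],"roll": 0,"gripper": 0.75},{"slide": [296,-32,0],"roll": 0,"gripper": 0.75},{"slide": [326,-36,0],"roll": 0,"gripper": 0.75}])

```text
clock: 18.15
position: [0.5467, 0.0211, 0.2433]
ee_rot: [-2.224, -2.216, 0.001]
force: [0.6, -0.5, 0.1]
width: 0.751
```

jog_arm(increments=[{"slide": [22,-2,0],"roll": 0,"gripper": 0.75},{"slide": [38,-4,5],"roll": 0,"gripper": 0.75},{"slide": [46,-5,15],"roll": 0,"gripper": 0.75},{"slide": [48,-5,30],"roll": 0,"gripper": 0.75},{"slide": [48,-5,50],"roll": 0,"gripper": 0.75},{"slide": [48,-5,70],"roll": 0,"gripper": 0.75},{"slide": [48,-5,85],"roll": 0,"gripper": 0.75},{"slide": [48,-5,90],"roll": 0,"gripper": 0.75},{"slide": [48,-5,90],"roll": 0,"gripper": 0.75},{"slide": [48,-5,90],"roll": 0,"gripper": 0.75}])

```text
clock: 18.98
position: [0.5437, 0.0651, 0.154]
ee_rot: [-2.228, -2.214, 0.001]
force: [0.2, 1.4, 0.4]
width: 0.749
```

```bash
python3 -c "
from h import *
st((.545,.065,.055))
"
```

```text
t 18.98 p [0.5437 0.0651 0.154 ] F [0.23 1.42 0.44] w 0.749 q [ 0.16  0.44 -0.52  1.82  0.26  0.95 -0.47]
xang 1.5645 z [-8.e-04 -1.e-04 -1.e+00]
to (0.545, 0.065, 0.055) slide mm [-0.1  1.4 99. ]
```

jog_arm(increments=[{"slide": [0,1,8],"roll": 0,"gripper": 0.75},{"slide": [0,1,22],"roll": 0,"gripper": 0.75},{"slide": [0,1,40],"roll": 0,"gripper": 0.75},{"slide": [0,1,57],"roll": 0,"gripper": 0.75},{"slide": [0,1,73],"roll": 0,"gripper": 0.75},{"slide": [0,1,86],"roll": 0,"gripper": 0.75},{"slide": [0,1,94],"roll": 0,"gripper": 0.75},{"slide": [0,1,98],"roll": 0,"gripper": 0.75},{"slide": [0,1,99],"roll": 0,"gripper": 0.75},{"slide": [0,1,99],"roll": 0,"gripper": 0.75}])

```text
clock: 19.82
position: [0.5454, 0.0654, 0.0556]
ee_rot: [2.228, 2.214, 0.001]
force: [0.0, -0.5, 0.4]
width: 0.753
```

jog_arm(increments=[{"slide": [0,0,0],"roll": 0,"gripper": 0.6},{"slide": [0,0,0],"roll": 0,"gripper": 0.5},{"slide": [0,0,0],"roll": 0,"gripper": 0.4},{"slide": [0,0,0],"roll": 0,"gripper": 0.3},{"slide": [0,0,0],"roll": 0,"gripper": 0.2},{"slide": [0,0,0],"roll": 0,"gripper": 0.2},{"slide": [0,0,0],"roll": 0,"gripper": 0.2},{"slide": [0,0,0],"roll": 0,"gripper": 0.2},{"slide": [0,0,0],"roll": 0,"gripper": 0.2},{"slide": [0,0,0],"roll": 0,"gripper": 0.2}], newtons=40)

```text
clock: 20.65
position: [0.5452, 0.0652, 0.0553]
ee_rot: [2.228, 2.214, 0.0]
force: [1.6, -0.2, 0.9]
width: 0.341
```

jog_arm(increments=[{"slide": [0,0,-3],"roll": 0,"gripper": 0.2},{"slide": [0,0,-9],"roll": 0,"gripper": 0.2},{"slide": [0,0,-19],"roll": 0,"gripper": 0.2},{"slide": [0,0,-33],"roll": 0,"gripper": 0.2},{"slide": [0,0,-50],"roll": 0,"gripper": 0.2},{"slide": [0,0,-68],"roll": 0,"gripper": 0.2},{"slide": [0,0,-85],"roll": 0,"gripper": 0.2},{"slide": [0,0,-98],"roll": 0,"gripper": 0.2},{"slide": [0,0,-106],"roll": 0,"gripper": 0.2},{"slide": [0,0,-108],"roll": 0,"gripper": 0.2}])

```text
clock: 21.48
position: [0.5455, 0.0655, 0.165]
ee_rot: [2.227, 2.214, 0.003]
force: [0.9, -0.3, -6.3]
width: 0.345
```

```bash
python3 -c "
from h import *
st((.5805,.2815,.163))
"
```

```text
t 21.48 p [0.5455 0.0655 0.165 ] F [ 0.87 -0.27 -6.3 ] w 0.345 q [ 0.17  0.43 -0.52  1.81  0.25  0.97 -0.46]
xang 1.5647 z [ 2.2e-03  2.0e-04 -1.0e+00]
to (0.5805, 0.2815, 0.163) slide mm [216.2  33.7   2.2]
```

```bash
python3 -c "
from h import *
for n,(u,v) in dict(top=(148,189),side=(255,139)).items():
    g=dict(np.load(n+'0.npz')); hsv=cv2.cvtColor(g['frame'],cv2.COLOR_BGR2HSV); C=cloud(g)
    m=((C[...,2]>.009)&(C[...,2]<.03)&(abs(C[...,0]-.58)<.12)&(abs(C[...,1]-.28)<.12)).astype(np.uint8)
    m=cv2.morphologyEx(m,cv2.MORPH_OPEN,np.ones((3,3)))
    k,lab,stt,_=cv2.connectedComponentsWithStats(m); i=lab[v,u]
    uv=np.argwhere(lab==i)[:,::-1]
    X=onz(g,uv,.018)[:,:2].astype(np.float32)
    print(n,cv2.minAreaRect(X))
    roi=(lab==i)
    gray=g['frame'][...,1]; print(np.percentile(gray[roi],[10,50,90]))
    q=np.argwhere(roi&(gray>np.percentile(gray[roi],50)*1.6+10))[:,::-1]
    print('inlay',len(q),cv2.minAreaRect(onz(g,q,.018)[:,:2].astype(np.float32)))
"
```

```text
top ((0.5793519616127014, 0.28113365173339844), (0.12300705909729004, 0.1207711324095726), 71.69773864746094)
[ 54.  63. 164.]
inlay 390 ((0.5802991390228271, 0.2816653251647949), (0.062426477670669556, 0.06250151991844177), 26.04551124572754)
side ((0.5811108350753784, 0.27904441952705383), (0.12851814925670624, 0.12159134447574615), 71.4840316772461)
[ 60.1  82.  169. ]
inlay 215 ((0.5799647569656372, 0.28562748432159424), (0.06245107203722, 0.06350824236869812), 27.819154739379883)
```

jog_arm(increments=[{"slide": [4,1,0],"roll": 0,"gripper": 0.2},{"slide": [14,2,0],"roll": 0,"gripper": 0.2},{"slide": [30,5,0],"roll": 0,"gripper": 0.2},{"slide": [50,8,0],"roll": 0,"gripper": 0.2},{"slide": [72,11,0],"roll": 0,"gripper": 0.2},{"slide": [95,15,0],"roll": 0,"gripper": 0.2},{"slide": [118,18,0],"roll": 0,"gripper": 0.2},{"slide": [141,22,0],"roll": 0,"gripper": 0.2},{"slide": [163,25,0],"roll": 0,"gripper": 0.2},{"slide": [182,28,0],"roll": 0,"gripper": 0.2}])

```text
clock: 22.32
position: [0.573, 0.25, 0.1618]
ee_rot: [-2.225, -2.215, 0.002]
force: [-0.5, -0.1, -5.8]
width: 0.344
```

```bash
python3 -c "
from h import *
st((.5805,.2805,.163))
"
```

```text
t 22.32 p [0.573  0.25   0.1618] F [-0.49 -0.12 -5.8 ] w 0.344 q [-0.15  0.55 -0.52  1.62  0.3   1.06 -0.76]
xang 1.5665 z [-2.2e-03  3.0e-04 -1.0e+00]
to (0.5805, 0.2805, 0.163) slide mm [30.5  7.4 -1.2]
```

jog_arm(increments=[{"slide": [11,2,0],"roll": 0,"gripper": 0.2},{"slide": [20,4,0],"roll": 0,"gripper": 0.2},{"slide": [26,5,0],"roll": 0,"gripper": 0.2},{"slide": [30,7,0],"roll": 0,"gripper": 0.2},{"slide": [31,7,0],"roll": 0,"gripper": 0.2},{"slide": [31,7,0],"roll": 0,"gripper": 0.2},{"slide": [31,7,0],"roll": 0,"gripper": 0.2},{"slide": [31,7,0],"roll": 0,"gripper": 0.2},{"slide": [31,7,0],"roll": 0,"gripper": 0.2},{"slide": [31,7,0],"roll": 0,"gripper": 0.2}])

```text
clock: 23.15
position: [0.5814, 0.2775, 0.1633]
ee_rot: [2.229, 2.214, -0.0]
force: [-0.0, 0.4, -5.4]
width: 0.341
```

jog_arm(increments=[{"slide": [0,0,0],"roll": 0,"gripper": 0.2},{"slide": [0,0,0],"roll": 0,"gripper": 0.2},{"slide": [0,0,0],"roll": 0,"gripper": 0.2},{"slide": [0,0,0],"roll": 0,"gripper": 0.2},{"slide": [0,0,0],"roll": 0,"gripper": 0.2},{"slide": [0,0,0],"roll": 0,"gripper": 0.2},{"slide": [0,0,0],"roll": 0,"gripper": 0.2},{"slide": [0,0,0],"roll": 0,"gripper": 0.2},{"slide": [0,0,0],"roll": 0,"gripper": 0.2},{"slide": [0,0,0],"roll": 0,"gripper": 0.2}])

```text
clock: 23.98
position: [0.5813, 0.278, 0.1632]
ee_rot: [2.228, 2.215, -0.0]
force: [0.3, 0.4, -5.6]
width: 0.343
```

```bash
python3 -c "
from h import *
look('e')
st((.5803,.281,.163))
g=dict(np.load('side_e.npz')); C=cloud(g)
ok=(abs(C[...,0]-.58)<.06)&(abs(C[...,1]-.27)<.06)&(C[...,2]>.09)&(C[...,2]<.153)
for a,b in ((.108,.12),(.12,.13),(.13,.14),(.14,.152),(.095,.108)):
    P=C[ok&(C[...,2]>=a)&(C[...,2]<b)]
    if len(P): print(a,len(P),'x',np.percentile(P[:,0],[2,50,98]).round(4),'ymin',np.percentile(P[:,1],[2,50]).round(4))
print('zmin',np.percentile(C[ok][:,2],1))
for n in('top','side'):
    g=dict(np.load(n+'_e.npz')); C=cloud(g)
    for nm,(x,y,z) in dict(lightw=(.583,-.309,.202),glue=(.7305,.138,.15),wax=(.7355,-.127,.06),red=(.637,-.0164,.092),pink=(.419,-.082,.092),purple=(.615,-.181,.092)).items():
        P=C[(abs(C[...,2]-z)<.006)&(np.hypot(C[...,0]-x,C[...,1]-y)<.04)]
        print(n,nm,len(P),fitcirc(P) if len(P) else '')
"
```

```text
F [ 0.25  0.38 -5.62] M [-0.09 -0.09  0.07] p [0.5813 0.278  0.1632] eff [-75.7 -31.5  -0. ]
F [ 0.49  0.7  -6.56] M [-0.   -0.12 -0.01] p [0.5813 0.278  0.1632] eff [-75.7 -31.5  -0. ]
t 24.08 p [0.5813 0.2781 0.1632] F [ 0.34 -0.08 -6.09] w 0.343 q [-0.2   0.58 -0.51  1.57  0.31  1.08 -0.79]
xang 1.5648 z [ 0. -0. -1.]
to (0.5803, 0.281, 0.163) slide mm [ 2.9 -1.   0.2]
0.108 58 x [0.5548 0.5841 0.6117] ymin [0.2495 0.2543]
0.12 58 x [0.5553 0.5798 0.6111] ymin [0.2475 0.2535]
0.13 61 x [0.555  0.5825 0.6111] ymin [0.2487 0.2543]
0.14 74 x [0.5551 0.5838 0.6107] ymin [0.2482 0.2547]
0.095 2 x [0.5694 0.5858 0.6023] ymin [0.2561 0.258 ]
zmin 0.10947503832445377
top lightw 161 (array([ 0.58240831, -0.30935171]), 0.01618882082402706)
top glue 96 (array([0.73094893, 0.13890196]), 0.013177815824747086)
top wax 401 (array([ 0.73595089, -0.12733287]), 0.029184110462665558)
top red 125 (array([ 0.63646019, -0.01654227]), 0.015948932617902756)
top pink 122 (array([ 0.41889134, -0.08196285]), 0.015312926843762398)
top purple 129 (array([ 0.6153003 , -0.18211195]), 0.01582236960530281)
side lightw 234 (array([ 0.5835672 , -0.30881751]), 0.015906671062111855)
side glue 64 (array([0.72791517, 0.139211  ]), 0.014473249204456806)
side wax 436 (array([ 0.73553467, -0.12572466]), 0.029999513179063797)
side red 116 (array([ 0.63790935, -0.01563879]), 0.016023678705096245)
side pink 129 (array([ 0.41917887, -0.08043296]), 0.017012182623147964)
side purple 148 (array([ 0.61638927, -0.18066519]), 0.01594444178044796)
```

View pics/side_e.png

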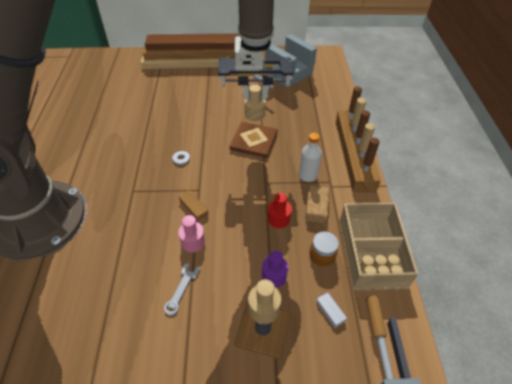

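The picture shows the heavy weight held upright at (255,100) over the panel at (255,139), and the light one standing on the post at (264,305). The bottle and the jar are in place. I make a last 3 mm centring nudge and let it settle.

jog_arm(increments=[{"slide": [1,0,0],"roll": 0,"gripper": 0.2},{"slide": [2,-0.5,0],"roll": 0,"gripper": 0.2},{"slide": [3,-1,0],"roll": 0,"gripper": 0.2},{"slide": [3,-1,0],"roll": 0,"gripper": 0.2},{"slide": [3,-1,0],"roll": 0,"gripper": 0.2},{"slide": [3,-1,0],"roll": 0,"gripper": 0.2},{"slide": [3,-1,0],"roll": 0,"gripper": 0.2},{"slide": [3,-1,0],"roll": 0,"gripper": 0.2},{"slide": [3,-1,0],"roll": 0,"gripper": 0.2},{"slide": [3,-1,0],"roll": 0,"gripper": 0.2}])

```text
clock: 24.92
position: [0.5803, 0.281, 0.1632]
ee_rot: [2.228, 2.215, -0.0]
force: [0.6, -0.3, -7.1]
width: 0.342
```

jog_arm(increments=[{"slide": [0,0,0],"roll": 0,"gripper": 0.2},{"slide": [0,0,0],"roll": 0,"gripper": 0.2},{"slide": [0,0,0],"roll": 0,"gripper": 0.2},{"slide": [0,0,0],"roll": 0,"gripper": 0.2},{"slide": [0,0,0],"roll": 0,"gripper": 0.2},{"slide": [0,0,0],"roll": 0,"gripper": 0.2},{"slide": [0,0,0],"roll": 0,"gripper": 0.2},{"slide": [0,0,0],"roll": 0,"gripper": 0.2},{"slide": [0,0,0],"roll": 0,"gripper": 0.2},{"slide": [0,0,0],"roll": 0,"gripper": 0.2}])

```text
clock: 25.75
position: [0.5803, 0.281, 0.1632]
ee_rot: [2.228, 2.215, -0.0]
force: [-0.2, -0.4, -6.3]
width: 0.345
```

```bash
python3 -c "
from h import *
st((.5803,.281,.163))
print(arm.sign_off())
"
```

```text
t 25.75 p [0.5803 0.281  0.1632] F [-0.24 -0.36 -6.26] w 0.345 q [-0.2   0.58 -0.51  1.57  0.31  1.08 -0.8 ]
xang 1.5647 z [-0.e+00 -1.e-04 -1.e+00]
to (0.5803, 0.281, 0.163) slide mm [-0.  -0.   0.2]
the job is handed in; nothing more can be done
None
```

The job is done and handed in at 25.8 s. I lifted the left weight 5 cm, which read about 6 N, and set it back standing. The right one then read about 2 N, so the left is the heavier.

- **Lighter weight:** it stands upright and released on the post. Its axis measures (0.583, -0.309), within about 1 mm of the post's centre.
- **Heavier weight:** it is held upright and still over the panel, at (0.580, 0.281). Its underside is about 9 cm above the panel.
- **Bottle, jar and look-alikes:** all unmoved in the last pictures, taken just before a final 3 mm centring nudge. After the nudge I checked only the arm's own readings.
- **Disagreement between checks:** the views differed by a few millimetres on the panel's centre. Its y came out between 0.279 and 0.286 from outline and inlay, and I used 0.281. No check failed.

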